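# Pack the extension tubes, close the carton and scan it out

### The job

Slide every microscope extension tube that is on the bench, flange down, over a spindle of its own in the carton until it sits on the carton's floor; then fold the carton's short flap down flat and after it the long flap over it. Then take the scanner from its dock, hold it still for a good second about 10 cm straight above the middle of the label on the closed carton, looking squarely down with its reading line along the row of bars, and put it back standing in its dock; leave the other things on the bench where they are.

Things in the scene. Friction and masses are not known exactly. Their poses are not given: they have to be found in the camera images.
- carton: Open cardboard carton, 330 (its x) x 160 (its y) x 85 mm high, walls and floor 5 mm thick (inside 320 x 150 mm), fixed to the bench. Origin: centre of its underside, z up. Three upright white spindles stand in a row along its x on the floor. The wall on its -y side is 90 mm high, the other three are 85 mm. Flaps are hinged on its two long walls.
- spindle0 (a point): Foot of spindle 0 (at carton x = -90 mm), on its axis at the carton's floor, 5 mm above the bench. The spindle is a 30 mm round shaft that rises 52 mm from here, its top 6 mm tapered to 22 mm.
- spindle1 (a point): Foot of spindle 1 (at carton x = 0 mm), on its axis at the carton's floor, 5 mm above the bench. The spindle is a 30 mm round shaft that rises 52 mm from here, its top 6 mm tapered to 22 mm.
- spindle2 (a point): Foot of spindle 2 (at carton x = 90 mm), on its axis at the carton's floor, 5 mm above the bench. The spindle is a 30 mm round shaft that rises 52 mm from here, its top 6 mm tapered to 22 mm.
- inner_flap (a joint): Angle of the short carton flap on the +y long wall: 0 = folded shut (level over the box), 1.57 = upright, above that it leans outward (starts 1.75 to 2.05). It stays where it is left (stiff fold, about 0.05 N m). 326 x 80 x 4 mm.
- inner_hinge (a point): Middle of the short flap's hinge line (which runs along the carton's x), on the top outer edge of the +y wall, 85 mm above the bench; the flap's underside passes through it.
- inner_edge (a point): Middle of the free edge of the short flap, 80 mm from its hinge.
- outer_flap (a joint): Angle of the long carton flap on the -y long wall: 0 = folded shut over the short flap, 1.57 = upright, above that it leans outward (starts 1.75 to 2.05). Stays where it is left. 326 x 95 x 4 mm; it carries the label on its outer face.
- outer_hinge (a point): Middle of the long flap's hinge line (along the carton's x), on the top outer edge of the -y wall, 90 mm above the bench.
- outer_edge (a point): Middle of the free edge of the long flap, 95 mm from its hinge.
- label (a point): Centre of the white barcode label (90 x 50 mm) on the outer face of the long flap, 52 mm from the hinge, 40 mm towards the carton's +x. The point's z is the label's normal (up when the flap is shut), its x runs along the row of bars (carton x).
- tube0: Microscope extension tube: 62 mm high aluminium tube of 48 mm outer diameter on a dark flange of 66 mm diameter, 12 mm thick; a 33 mm bore goes right through. Stands on its flange. Origin: centre of the flange's underside, z up along the bore. May be absent (None from the start).
- tube1: Microscope extension tube: 62 mm high aluminium tube of 48 mm outer diameter on a dark flange of 66 mm diameter, 12 mm thick; a 33 mm bore goes right through. Stands on its flange. Origin: centre of the flange's underside, z up along the bore. May be absent (None from the start).
- tube2: Microscope extension tube: 62 mm high aluminium tube of 48 mm outer diameter on a dark flange of 66 mm diameter, 12 mm thick; a 33 mm bore goes right through. Stands on its flange. Origin: centre of the flange's underside, z up along the bore. May be absent (None from the start).
- scanner: Hand-held barcode scanner, 135 mm tall, standing nose down in its dock. Origin: centre of the reading window in the underside of its head; it looks along its own -z, z runs up the handle. Head 72 (x) x 38 (y) x 45 mm high; the handle above is 30 (x) x 26 (y) mm, from 45 to 135 mm above the origin. Its reading line runs along its x.
- dock: Black scanner dock fixed to the bench: 98 (x) x 64 (y) x 32 mm high tray with an open pocket 82 x 48 mm, 24 mm deep. Origin: centre of its underside.
- dock_floor (a point): Centre of the dock pocket's floor, 8 mm above the bench; the scanner's origin stands here.
- specimen_jar: Bystander: lidded jar, 52 mm diameter, 75 mm high, standing among the tubes. Origin at its underside.
- objective: Bystander: steel objective lens, 48 mm foot, 60 mm high, tapered, no bore. Origin at its underside.
- reagent: Bystander: amber bottle, 62 mm diameter, 130 mm high. Origin at its underside.
- beaker: Bystander: glass beaker, 72 mm diameter, 90 mm high. Origin at its underside.
- petri: Bystander: stack of petri dishes, 90 mm diameter, 32 mm high. Origin at its underside.
- slide_box: Bystander: flat box for slides, 100 x 80 x 35 mm. Origin at its underside.
Things that resemble listed ones, but are neither listed nor needed, are in the scene too. What is shaped like the scanner but yellow is not meant. What is shaped like the dock but turquoise is not meant.

How it is judged:
By the outcome, as a careful person would: the job done as asked, in the order asked, and still so for the second after the job is handed in, with the robot touching nothing.
Of tube0, tube1, tube2 only 2 to 3 are there at a start; the rules pass over those that are not, and their reading is None.
At some moment in a run one of tube0, tube1, tube2 may be knocked a few centimetres aside while the robot is not near it.
It also fails if it takes over 210 s, if anything falls off the work surface, if the arm or the gripper's body presses on something with over 40 N, if the wrist force passes 120 N, or if a joint passes its speed limit or range.

### The arm

A 7-joint arm with a two-finger parallel gripper is mounted at the origin on the work surface. World frame = base frame: x ahead of the robot, y to its left, z up, the work surface at z = 0. Lengths are in m, angles in rad, forces in N, time in s.
With the tool pointing down it reaches from about 0.4 to 0.85 m from the base axis. Payload 10.4 kg.
Tool frame: the origin (TCP) lies at the very end of the fingers, on their centre line; the grasp point (between the pads) lies 19 mm behind it; z points along the fingers, y is the line along which they close (so a half turn about z gives the same grasp; the last joint's range is limited). The gripper opens to 87 mm and grips with 3 to 60 N. Pads are 19 mm wide; open, the fingers measure 117 mm over their backs; the gripper's body (75 mm by 190 mm) begins 51 mm behind the grasp point.
Start: joints at [-1.215, 0.332, -0.065, 1.46, 0.022, 1.35, -0.088], TCP at [0.231, 0.581, 0.186] pointing down, gripper open.
Joint ranges: [-2.6, 2.6], [-0.5, 2.12], [-1.47, 1.34], [0.16, 2.42], [-1.27, 4.41], [0.06, 2.06], [-2.6, 2.6]. Speed limits (rad/s): [2.22, 2.22, 2.79, 2.79, 3.14, 3.14, 3.14].

### API

Orientations are given as a unit quaternion [x, y, z, w].
In Python, from bench import read_state, cams, workorder gives the robot as it stands.
- The arm moves only by the shell command python3 -m crank 'ROWS' [FORCE]. ROWS is text: rows parted by semicolons, each of 5 numbers parted by spaces: the shift along the tool's x, y, z scaled (see below), then the turn about the tool's z scaled (see below), then the opening, from -1 (shut) to 1 (fully open). In form: dx dy dz yaw jaw; .... A call has 1 to 10 rows; each row shifts and turns the commanded pose from where the row before left it, along the tool's axes as they then stand; what a row does not reach is not made up. The controller multiplies each number of a shift by 200 mm and each number of a turn by 90 degrees. A row lasts 1/10 s, in which the tool goes at most 50 mm and 8.59 degrees, less where a joint would pass 70% of its speed; a pose out of reach is approached as far as the arm can. A call with a number of a shift or a turn outside -1 to 1 is refused whole. A call with a gripper value outside its range is refused whole. The fingers move at their own pace and stop on an object; FORCE is the grip in N (left out, the last holds). Time passes only in rows, so rows that do not move let the fingers close. It gives the time, the measured TCP pose, the force, the opening and the grip force at its end, in the units of the state.
- read_state(): the state, without advancing time (a new reading comes with each control period).
- cams.camera(name): name is "side" or "top"; returns a dict with "img" (420x560x3 uint8, blue, green, red), "K" (3x3 intrinsics, pixels), "xyz" and "attitude" of the camera in the world. Camera axes: x right, y down, z forward; pixel columns grow to the right and rows downward; lengths in m; the calibration is good to about 2 mm. A picture is of the moment at which its call begins. There is no depth.
- workorder.close_job(): hands the job in; it is judged then, once.
The state is a dict: "time": time; "joint_positions": joint angles; "joint_vel": joint speeds; "joint_torque": joint torques, N m; "ee_pos": TCP position; "eef_rot": TCP orientation; "ft_force": force on the tool from outside, world axes, zero at the start; "torque": the same for the moment, N m; "width": finger opening in m; "grip_force": force on a finger pad.
Only numpy, scipy, OpenCV 4.12 (cv2) and the standard library are available. Lean on these libraries where they do the work, as an engineer would, in place of code of your own. Each camera call takes 0.05 s, during which the arm holds its last target. There are 200 camera calls.

## Working session

There is one attempt and no reset: what is moved stays moved. The work goes in short steps, Python scripts to look and compute and a shell command to move; the robot and the scene stay as the last step left them, time stands still between calls to the robot, and variables do not carry over. Pictures are saved under pics/ and viewed, at most 14 in all, crops included, and the job is handed in when it is done.

```bash
mkdir -p pics; ls; python3 - <<'E'
from bench import read_state,cams
import cv2
s=read_state();print(s)
for n in("top","side"):
    c=cams.camera(n);cv2.imwrite(f"pics/{n}0.png",c["img"]);print(n,c["K"],c["xyz"],c["attitude"])
E
```

```text
pics
{'time': 0.0, 'joint_positions': array([-1.21459087,  0.33291604, -0.06471254,  1.4609128 ,  0.02159605,
        1.34991013, -0.08852022]), 'joint_vel': array([-6.21439854e-04, -9.77272899e-04,  2.02307776e-03, -7.34807053e-05,
        1.35167215e-03,  7.06617192e-04, -5.44761155e-04]), 'joint_torque': array([ 2.23263723e-04, -6.23274136e+01,  2.44132429e-02, -3.89899278e+01,
       -6.14714739e-02,  4.00007854e-02,  1.02102972e-04]), 'ee_pos': array([0.23097032, 0.58028941, 0.18534005]), 'eef_rot': array([ 1.88266811e-01,  9.82117652e-01, -7.17362554e-04, -1.08047861e-04]), 'ft_force': array([ 0.2671288 , -0.25255212,  0.61753028]), 'torque': array([-0.02175481,  0.01131153, -0.03278692]), 'grip_force': 0.0, 'width': 0.08709594985405007}
top [[434.24494262   0.         277.33997193]
 [  0.         434.24494262 212.65431937]
 [  0.           0.           1.        ]] [ 0.32597175 -0.01826815  1.31431256] [-0.68343167  0.72172799 -0.08005997  0.07496837]
side [[534.18215561   0.         268.46710429]
 [  0.         534.18215561 214.61751827]
 [  0.           0.           1.        ]] [-0.35703231 -0.95190769  0.82382895] [ 0.79400696 -0.33934196  0.19129382 -0.4666976 ]
```

View pics/top0.png

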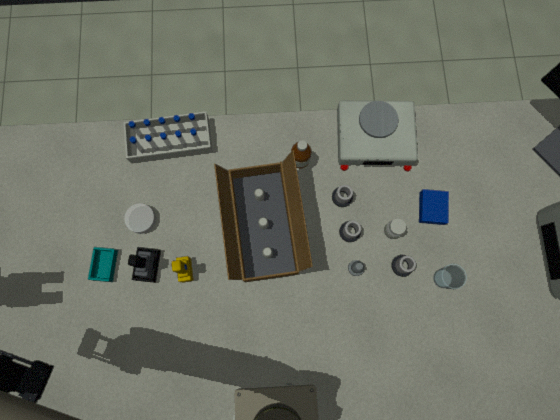

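View pics/side0.png

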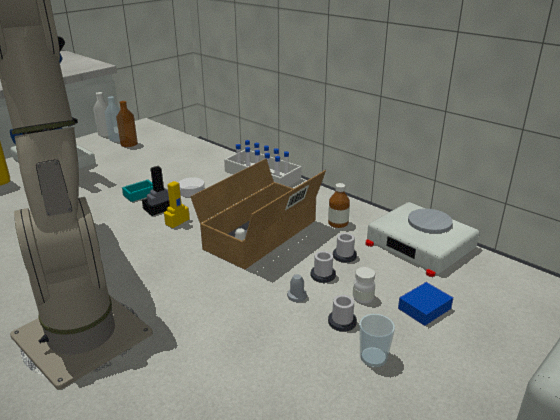

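Top view: tubes near (344,195), (351,231), (405,265); jar at (397,229) and objective at (357,268). The spindles are at (259,194), (263,222), (268,252), and the black scanner in its dock at (145,264). The side view shows the label on the outside of the right flap, so carton +y is image left and +x is image up.

```bash
cat > h.py <<'E'
import numpy as np, cv2
from scipy.spatial.transform import Rotation as R
from bench import read_state,cams
def cam(n): return cams.camera(n)
def cast(c,uv,z):
    d=R.from_quat(c["attitude"]).apply(np.linalg.solve(c["K"],[uv[0],uv[1],1.])); p=np.array(c["xyz"])
    return p+d*(z-p[2])/d[2]
def proj(c,P):
    q=R.from_quat(c["attitude"]).inv().apply(np.array(P)-c["xyz"]); q=c["K"]@q; return q[:2]/q[2]
def crop(c,x0,y0,x1,y1,k): return cv2.resize(c["img"][y0:y1,x0:x1],None,fx=k,fy=k,interpolation=cv2.INTER_CUBIC)
def rel(P,yawdir=None):
    """world displacement to P from measured TCP in tool axes, in move units; yawdir= wanted world dir of tool y"""
    s=read_state(); Rt=R.from_quat(s["eef_rot"]); d=Rt.inv().apply(np.array(P)-s["ee_pos"])
    y=None
    if yawdir is not None:
        w=Rt.inv().apply([np.cos(yawdir),np.sin(yawdir),0]); y=np.degrees(np.arctan2(-w[0],w[1])); y=(y+90)%180-90
    return np.round(d/.2,3), y
E
python3 - <<'E'
from h import *
c=cam("top"); a=crop(c,210,140,330,300,3.6);b=crop(c,325,175,425,295,4);d=crop(c,80,200,200,290,3.2)
for nm,w in(("tubes",(325,175,425,290)),("carton",(210,150,320,290))):
    im=c["img"][w[1]:w[3],w[0]:w[2]]
    g=cv2.cvtColor(im,cv2.COLOR_BGR2GRAY);hsv=cv2.cvtColor(im,cv2.COLOR_BGR2HSV)
    m=((g>165)&(hsv[...,1]<40)).astype(np.uint8)
    n,l,s,ce=cv2.connectedComponentsWithStats(m)
    for i in range(1,n):
        if s[i,4]>8: print(nm,ce[i]+w[:2],s[i,2:],cast(c,ce[i]+w[:2],.06).round(4))
out=np.zeros((600,800,3),np.uint8)
out[:576,:432]=a[:576,:432]; b=cv2.resize(b,(360,432)); out[:324,440:800]=cv2.resize(b,None,fx=1,fy=.75)[:324]; d=d[:270,:360]; out[330:600,440:440+d.shape[1]]=d
cv2.imwrite("pics/z1.png",out)
E
```

```text
(no output)
```

View pics/z1.png

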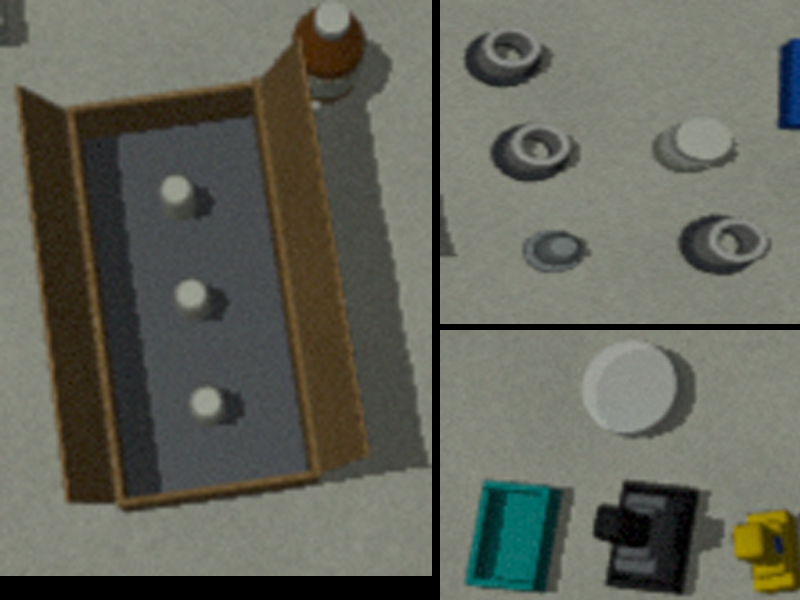

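The crop shows the three spindle tops clearly (light discs), and three tubes with visible bores. The jar is lidded and the objective is solid. The scanner handle leans left in its dock through perspective. Now measuring sub-pixel.

```bash
cat >> h.py <<'E'
def circ(c,uv,r,k=8,win=14,tol=.12,p2=12):
    """hough circle of pixel radius ~r near uv"""
    x,y=[int(round(t)) for t in uv]; x0,y0=x-win,y-win
    g=cv2.GaussianBlur(cv2.cvtColor(crop(c,x0,y0,x+win,y+win,k),cv2.COLOR_BGR2GRAY),(0,0),2)
    g=cv2.normalize(g,None,0,255,cv2.NORM_MINMAX)
    q=cv2.HoughCircles(g,cv2.HOUGH_GRADIENT,1,3*k,param1=60,param2=p2,minRadius=int(r*k*(1-tol)),maxRadius=int(r*k*(1+tol)))
    if q is None: return None
    q=q[0][0]; return np.array([x0+(q[0]+.5)/k-.5,y0+(q[1]+.5)/k-.5,q[2]/k])
E
cat > m.py <<'E'
from h import *
c=cam("top"); f=c["K"][0,0]
def show(n,uv,d,z,**k):
    r=f*d/2/(c["xyz"][2]-z); q=circ(c,uv,r,**k)
    print(n,None if q is None else (q.round(2),r.round(2),cast(c,q[:2],z).round(4)[:2]))
if __name__=="__main__":
    for uv in((259,193),(263,222),(268,252)): show("spindle",uv,.022,.057,win=8,tol=.3)
    for uv in((345,189),(353,228),(408,261)):
        for z in(.062,.074): show("outer%g"%z,uv,.048,z); show("bore%g"%z,uv,.033,z)
        show("flange",(uv[0]-2,uv[1]+3),.066,.012,win=18)
    g=cv2.cvtColor(c["img"],cv2.COLOR_BGR2GRAY)
    print(g[186:202,250:268:1]); print(g[180:202,335:358])
    s=cam("side")
    hv=cv2.cvtColor(c["img"],cv2.COLOR_BGR2HSV)
    np.set_printoptions(linewidth=200)
    print(g[240:290,128:164:2])
E
python3 m.py
```

```text
spindle (array([258.38, 192.12,   3.84], dtype=float32), np.float64(3.8), array([0.6724, 0.0182]))
spindle (array([262.38, 221.  ,   3.88], dtype=float32), np.float64(3.8), array([0.5835, 0.0104]))
spindle (array([266.75, 251.25,   3.98], dtype=float32), np.float64(3.8), array([0.4932, 0.0019]))
outer0.062 (array([344.62, 191.38,   7.76], dtype=float32), np.float64(8.32), array([ 0.6594, -0.2394]))
bore0.062 (array([344.62, 191.88,   5.34], dtype=float32), np.float64(5.72), array([ 0.6578, -0.2393]))
outer0.074 (array([344.62, 191.38,   7.76], dtype=float32), np.float64(8.4), array([ 0.6562, -0.2373]))
bore0.074 (array([344.62, 191.88,   5.34], dtype=float32), np.float64(5.78), array([ 0.6547, -0.2371]))
flange (array([341.88, 196.25,  10.6 ], dtype=float32), np.float64(11.0), array([ 0.6576, -0.2383]))
outer0.062 (array([352.88, 227.25,   8.48], dtype=float32), np.float64(8.32), array([ 0.5494, -0.2539]))
bore0.062 (array([352.62, 228.  ,   5.55], dtype=float32), np.float64(5.72), array([ 0.5472, -0.253 ]))
outer0.074 (array([352.62, 227.12,   8.45], dtype=float32), np.float64(8.4),
[... 7137 characters left out ...]
 13   2  59  71 125 131]
 [133 133 131 121 123 119 113  86  65  48  46  28  29   3  59  72 126 134]
 [131 129 125 126 132 129 128 122 121 116 120 100  87  48  75  95 132 130]
 [127 131 130 128 130 128 128 124 126 127 128 121 127 118 123 127 136 131]
 [130 127 129 127 128 127 127 121 128 127 129 129 128 127 126 132 131 127]
 [131 126 125 127 128 125 129 121 125 127 123 128 126 127 126 130 134 130]
 [129 128 129 128 129 128 132 124 124 125 125 133 124 129 128 130 130 126]
 [128 130 126 127 126 128 130 130 126 128 128 128 132 127 126 125 129 132]
 [129 132 132 125 127 128 131 129 124 130 126 122 131 127 126 128 132 123]
 [126 132 130 129 128 126 129 125 130 127 128 128 130 126 130 129 130 124]]
```

Tube height of 62 mm total fits (tops and flanges agree). Tubes: A(.658,-.239), B(.548,-.2535), C(.436,-.4005). The spindle line gives carton centre (.583,.0102) and yaw 5.2°. Now turning the tool and raising it.

```bash
python3 -m crank '0 0 -.05 .0877 1;0 0 -.05 .0877 1;0 0 -.05 .0877 1;0 0 -.05 .0877 1;0 0 -.05 .0877 1;0 0 -.05 .0877 1;0 0 -.05 .0877 1;0 0 -.05 .0877 1;0 0 0 0 1' 25; python3 - <<'E'
from h import *
for P in((.658,-.239,.26),(.548,-.2535,.26),(.436,-.4005,.26)): print(rel(P,np.radians(5.2)))
E
```

```text
time: 1.15
ee_pos: [0.2313, 0.5813, 0.2675]
eef_rot: [0.675, 0.737, 0.001, -0.0]
ft_force: [0.1, -0.1, -0.2]
width: 0.0867
grip_force: 0.0
(array([-4.272,  1.766,  0.031]), np.float64(-0.17581770117674012))
(array([-4.297,  1.212,  0.03 ]), np.float64(-0.17581770117674012))
(array([-4.98 ,  0.59 ,  0.028]), np.float64(-0.17581770117674012))
```

```bash
A='x'; python3 -m crank '-.21 .087 0 0 1;-.21 .087 0 0 1;-.21 .087 0 0 1;-.21 .087 0 0 1;-.21 .087 0 0 1;-.21 .087 0 0 1;-.21 .087 0 0 1;-.21 .087 0 0 1;-.21 .087 0 0 1;-.21 .087 0 0 1' >/dev/null; python3 -m crank '-.21 .087 0 0 1;-.21 .087 0 0 1;-.21 .087 0 0 1;-.21 .087 0 0 1;-.21 .087 0 0 1;-.21 .087 0 0 1;-.21 .087 0 0 1;-.21 .087 0 0 1;-.21 .087 0 0 1;0 0 0 0 1'; python3 -m crank '0 0 0 0 1;0 0 0 0 1'; python3 - <<'E'
from h import *
P=(.658,-.239,.03); print(rel(P,np.radians(5.2)))
E
```

```text
time: 3.15
ee_pos: [0.6313, -0.1915, 0.2634]
eef_rot: [0.676, 0.737, -0.003, -0.0]
ft_force: [-0.0, -0.4, -0.7]
width: 0.0868
grip_force: 0.0
time: 3.35
ee_pos: [0.632, -0.1831, 0.2658]
eef_rot: [0.673, 0.739, 0.0, -0.0]
ft_force: [0.5, -0.1, -0.1]
width: 0.0871
grip_force: 0.0
(array([-0.291,  0.103,  1.179]), np.float64(0.14045467235067122))
```

```bash
python3 -m crank '-.146 .052 0 0 1;-.146 .052 0 0 1;0 0 .2 0 1;0 0 .2 0 1;0 0 .2 0 1;0 0 0 0 1;0 0 0 0 1;0 0 0 0 1'; python3 - <<'E'
from h import *
P=(.658,-.239,.03); print(rel(P,np.radians(5.2)))
c=cam("side"); cv2.imwrite("pics/s1.png",crop(c,240,140,460,370,2.6))
E
```

```text
time: 4.15
ee_pos: [0.6593, -0.2405, 0.1493]
eef_rot: [0.674, 0.739, 0.001, 0.002]
ft_force: [-0.5, -0.1, -0.5]
width: 0.0873
grip_force: 0.0
(array([ 0.009, -0.008,  0.597]), np.float64(0.03807495314110554))
```

View pics/s1.png

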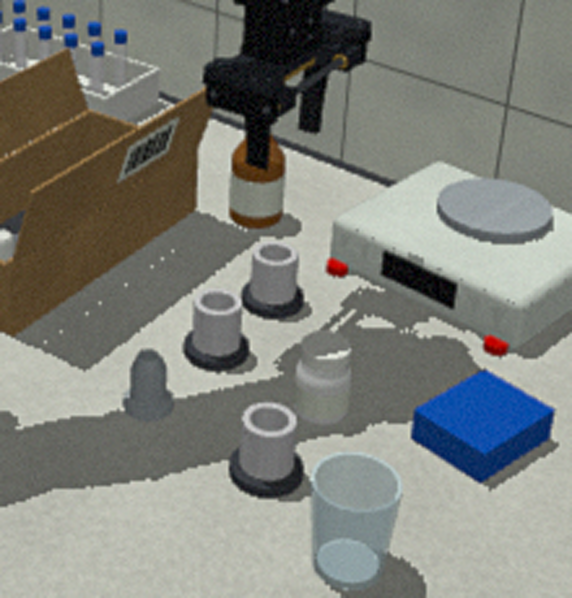

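The side view shows tube A under the open fingers, undisturbed, with the bottle clear behind. Descending to grasp.

```bash
python3 -m crank '.009 -.008 .2 0 1;0 0 .2 0 1;0 0 .19 0 1;0 0 0 0 1;0 0 0 0 1;0 0 0 0 1;0 0 0 0 1' |sed -n 2,4p; python3 -m crank '0 0 0 0 -1;0 0 0 0 -1;0 0 0 0 -1;0 0 0 0 -1;0 0 0 0 -1;0 0 0 0 -1;0 0 0 0 -1;0 0 0 0 -1' 30; python3 - <<'E'
from h import *
P=(.6727,.0183,.25); print(rel(P,np.radians(5.2)))
E
```

```text
ee_pos: [0.6578, -0.2397, 0.031]
eef_rot: [0.675, 0.738, 0.001, 0.002]
ft_force: [-0.2, 0.1, -0.6]
time: 5.7
ee_pos: [0.6562, -0.239, 0.0281]
eef_rot: [0.675, 0.738, 0.0, -0.0]
ft_force: [-0.1, -0.9, -0.4]
width: 0.0308
grip_force: 0.0
(array([ 1.274,  0.197, -1.11 ]), np.float64(-0.04774803487504187))
```

```bash
python3 - <<'E'
from h import *
s=read_state();print(s["width"],s["grip_force"],s["ft_force"])
c=cam("side"); cv2.imwrite("pics/s2.png",crop(c,240,140,460,370,2.6))
E
```

```text
0.030808088026075542 0.0 [-0.06779963 -0.94588719 -0.35042859]
```

View pics/s2.png

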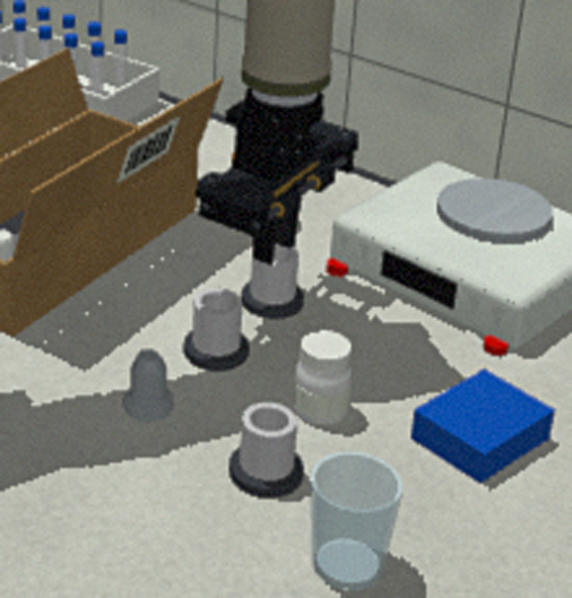

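The fingers look as if they stop near the tube's rim. Checking the projections.

```bash
python3 - <<'E'
from h import *
s=read_state();c=cam("side");t=cam("top")
f=lambda P:((proj(c,P)-[240,140])*2.6).round(1)
print(s["ee_pos"],f(s["ee_pos"]),f(s["ee_pos"]+[0,0,.07]))
for P in((.658,-.239,0),(.658,-.239,.062),(.548,-.2535,.062),(.436,-.4005,.062)): print(P,f(P))
cv2.imwrite("pics/t2.png",crop(t,310,160,400,250,5))
E
```

```text
[ 0.65624814 -0.23901154  0.02808404] [269.3 279.7] [273.1 222.2]
(0.658, -0.239, 0) [268.8 301.3]
(0.658, -0.239, 0.062) [272.1 251.5]
(0.548, -0.2535, 0.062) [215.9 300.1]
(0.436, -0.4005, 0.062) [266.3 417.4]
```

View pics/t2.png

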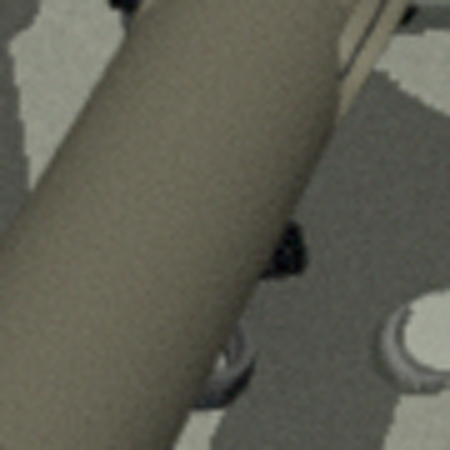

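```bash
python3 - <<'E'
from h import *
c=cam("side"); a=crop(c,310,190,380,265,8); 
cv2.imwrite("pics/s3.png",cv2.convertScaleAbs(a,alpha=1.8,beta=20))
E
```

```text
(no output)
```

View pics/s3.png

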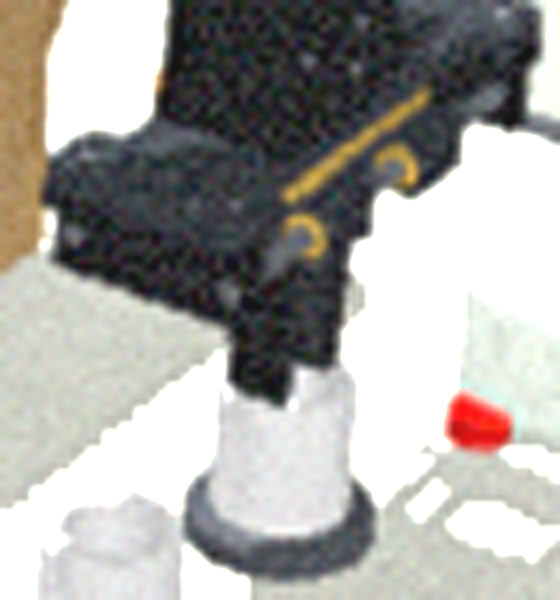

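```bash
python3 -m crank '0 0 0 0 1;0 0 0 0 1;0 0 0 0 1;0 0 0 0 1;0 0 0 0 1;0 0 0 0 1;0 0 0 0 1;0 0 0 0 1;0 0 -.1 0 1;0 0 -.1 0 1'; python3 -m crank '0 0 -.1 0 1;0 0 -.1 0 1;0 0 0 0 1;0 0 0 0 1;0 0 0 0 1' >/dev/null; python3 - <<'E'
from h import *
s=read_state();c=cam("side");Rt=R.from_quat(s["eef_rot"])
im=crop(c,300,170,380,265,6)
im=cv2.convertScaleAbs(im,alpha=1.8,beta=30)
f=lambda P:tuple(int(v) for v in ((proj(c,P)-[300,170])*6))
for y in(-.0435,-.0585,0,.0435,.0585):
  for z in(0,-.019,-.07): cv2.circle(im,f(s["ee_pos"]+Rt.apply([0,y,z])),4,(0,0,255) if z==0 else (0,255,0),1)
for P in((.658,-.239,0),(.658,-.239,.062)):
  cv2.circle(im,f(P),5,(255,0,0),1)
print(s["ee_pos"],s["width"]); cv2.imwrite("pics/s4.png",im)
E
```

```text
time: 6.9
ee_pos: [0.6558, -0.2388, 0.0681]
eef_rot: [0.675, 0.738, -0.0, -0.001]
ft_force: [-0.0, -0.0, 0.2]
width: 0.0843
grip_force: 0.0
[ 0.65573822 -0.23864698  0.10689547] 0.08701141661118476
```

View pics/s4.png

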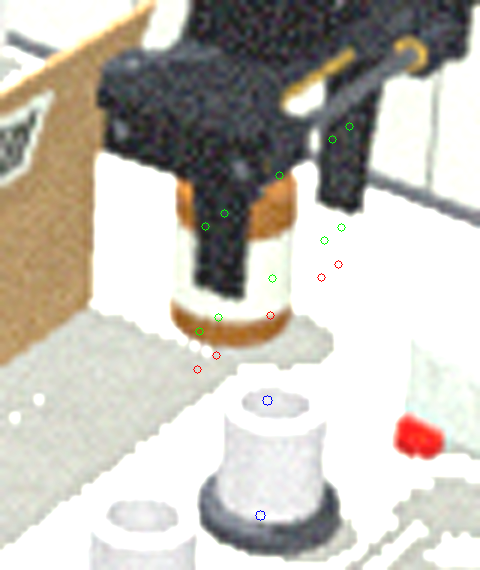

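The s4 overlay shows the real fingertips about 11 px above the projected TCP (red circles), while the tube projections (blue) fit. So the tips seem about 33 mm higher than the reported TCP. I'll check by lowering the closed fingers gently onto a free bench spot.

```bash
python3 -m crank '-.2 0 0 0 1;-.2 -.13 0 0 -1;0 0 0 0 -1;0 0 .1 0 -1;0 0 .1 0 -1;0 0 .1 0 -1;0 0 0 0 -1;0 0 0 0 -1;0 0 0 0 -1;0 0 0 0 -1'; python3 -m crank '0 0 0 0 -1;0 0 0 0 -1;0 0 .1 0 -1;0 0 0 0 -1;0 0 0 0 -1;0 0 0 0 -1'
```

```text
time: 8.45
ee_pos: [0.6381, -0.3214, 0.0493]
eef_rot: [0.675, 0.738, 0.0, 0.001]
ft_force: [-0.3, 0.0, 0.2]
width: 0.0233
grip_force: 0.0
time: 9.05
ee_pos: [0.6379, -0.3213, 0.029]
eef_rot: [0.675, 0.738, 0.0, 0.0]
ft_force: [-0.0, -0.4, 0.1]
width: 0.0003
grip_force: 0.0
```

```bash
for i in 1; do python3 -m crank '0 0 .02 0 -1;0 0 0 0 -1;0 0 .01 0 -1;0 0 0 0 -1;0 0 0 0 -1'; done; python3 - <<'E'
from h import *
s=read_state();c=cam("side");Rt=R.from_quat(s["eef_rot"])
im=crop(c,290,170,410,290,5)
im=cv2.convertScaleAbs(im,alpha=1.8,beta=30)
f=lambda P:tuple(int(v) for v in ((proj(c,P)-[290,170])*5))
for z in(0,-.019,-.07): cv2.circle(im,f(s["ee_pos"]+Rt.apply([0,0,z])),4,(0,0,255) if z==0 else (0,255,0),1)
print(s["joint_positions"]); cv2.imwrite("pics/s5.png",im)
E
```

```text
time: 9.55
ee_pos: [0.6375, -0.321, 0.0221]
eef_rot: [0.675, 0.738, 0.0, -0.0]
ft_force: [-0.1, 0.2, -0.6]
width: 0.0004
grip_force: 0.0
[-0.03200453  0.73614186  0.67315295  1.39582867 -0.47151969  1.17245755
  0.78697971]
```

View pics/s5.png

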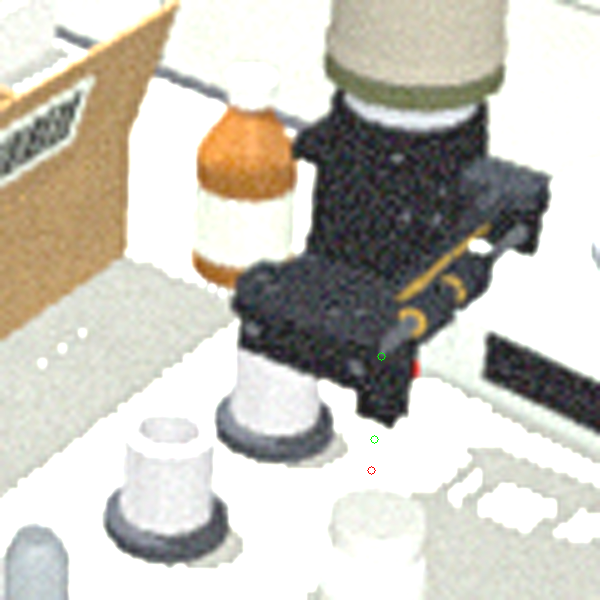

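Here the closed tips end near (385,418), against a predicted (371,470), the same offset as before. Still no contact at reported z = 22 mm, so I keep probing.

```bash
python3 -m crank '0 0 .04 0 -1;0 0 0 0 -1;0 0 0 0 -1;0 0 .03 0 -1;0 0 0 0 -1;0 0 0 0 -1' |sed -n '2p;4p'; python3 -m crank '0 0 .02 0 -1;0 0 0 0 -1;0 0 0 0 -1'|sed -n '2p;4p'
```

```text
ee_pos: [0.6374, -0.3209, 0.0078]
ft_force: [0.3, 0.5, 0.7]
ee_pos: [0.6374, -0.321, 0.004]
ft_force: [0.1, -0.5, 1.0]
```

```bash
python3 -m crank '0 0 .015 0 -1;0 0 0 0 -1;0 0 0 0 -1' |sed -n '2p;4p'; python3 -m crank '0 0 .015 0 -1;0 0 0 0 -1;0 0 0 0 -1'|sed -n '2p;4p';python3 -m crank '0 0 .015 0 -1;0 0 0 0 -1;0 0 0 0 -1'|sed -n '2p;4p'
```

```text
ee_pos: [0.6375, -0.321, 0.001]
ft_force: [-0.9, -0.6, -0.3]
ee_pos: [0.6375, -0.3209, -0.0021]
ft_force: [0.1, -0.1, 0.1]
ee_pos: [0.6375, -0.3209, -0.005]
ft_force: [0.5, 0.9, -0.1]
```

```bash
for r in a; do python3 -m crank '0 0 .04 0 -1;0 0 .035 0 -1;0 0 0 0 -1;0 0 0 0 -1' |sed -n '2p;4p'; python3 -m crank '0 0 .02 0 -1;0 0 0 0 -1;0 0 0 0 -1'|sed -n '2p;4p';python3 -m crank '0 0 .015 0 -1;0 0 0 0 -1;0 0 0 0 -1'|sed -n '2p;4p'; done
```

```text
ee_pos: [0.6373, -0.3209, -0.0203]
ft_force: [-0.0, -0.1, 0.2]
ee_pos: [0.6375, -0.321, -0.0239]
ft_force: [0.1, -0.7, 0.1]
ee_pos: [0.6375, -0.321, -0.027]
ft_force: [-0.4, 0.4, 0.5]
```

```bash
python3 -m crank '0 0 .01 0 -1;0 0 0 0 -1;0 0 0 0 -1' |sed -n '2p;4p'; python3 -m crank '0 0 .01 0 -1;0 0 0 0 -1;0 0 0 0 -1'|sed -n '2p;4p';python3 -m crank '0 0 .01 0 -1;0 0 0 0 -1;0 0 0 0 -1'|sed -n '2p;4p';python3 -m crank '0 0 .01 0 -1;0 0 0 0 -1;0 0 0 0 -1'|sed -n '2p;4p'
```

```text
ee_pos: [0.6375, -0.321, -0.0289]
ft_force: [-0.1, -1.2, -0.5]
ee_pos: [0.6376, -0.3211, -0.0308]
ft_force: [0.4, 0.1, 0.2]
ee_pos: [0.6383, -0.3212, -0.0315]
ft_force: [-1.1, 2.9, 10.0]
ee_pos: [0.6392, -0.3215, -0.0319]
ft_force: [-2.0, 5.4, 21.0]
```

Contact is at reported z = −31 mm, so the true tip height is reported + 31 mm. I'll correct for that and check the lateral offset visually once a tube is held.

```bash
python3 -m crank '0 0 -.2 0 -1;0 0 -.25 0 -1;0 0 -.15 0 1;0 0 0 0 1;0 0 0 0 1;0 0 0 0 1;0 0 0 0 1;0 0 0 0 1;0 0 0 0 1'|sed -n '2p;5p'; python3 - <<'E'
from h import *
P=(.658,-.239,-.001); print(rel(P,np.radians(5.2)))
E
```

```text
ee_pos: [0.6373, -0.3209, 0.0844]
width: 0.0485
(array([0.399, 0.14 , 0.427]), np.float64(-0.05113276965307989))
```

```bash
python3 -m crank '.2 .07 0 0 1;.199 .07 0 0 1;0 0 0 0 1;0 0 0 0 1;0 0 .2 0 1;0 0 .21 0 1;0 0 0 0 1;0 0 0 0 1;0 0 0 0 1'|sed -n '2p;4,5p'; python3 -m crank '0 0 0 0 -1;0 0 0 0 -1;0 0 0 0 -1;0 0 0 0 -1;0 0 0 0 -1;0 0 0 0 -1;0 0 0 0 -1;0 0 0 0 -1' 30; python3 -m crank '0 0 -.25 0 -1;0 0 -.25 0 -1;0 0 -.25 0 -1;0 0 -.25 0 -1;0 0 -.05 0 -1;0 0 0 0 -1;0 0 0 0 -1;0 0 0 0 -1'; python3 - <<'E'
from h import *
P=(.6727,.0183,.24); print(rel(P,np.radians(5.2)))
E
```

```text
ee_pos: [0.6594, -0.2406, 0.0058]
ft_force: [-0.1, -0.5, -0.0]
width: 0.0869
time: 16.2
ee_pos: [0.6584, -0.2389, 0.0032]
eef_rot: [0.675, 0.738, 0.0, 0.0]
ft_force: [1.1, 1.0, 1.2]
width: 0.0476
grip_force: 30.0
time: 17.0
ee_pos: [0.6574, -0.2384, 0.2104]
eef_rot: [0.675, 0.738, -0.001, -0.002]
ft_force: [0.2, 0.5, -1.9]
width: 0.0476
grip_force: 30.0
(array([ 1.272,  0.191, -0.146]), np.float64(-0.04934189097174624))
```

Tube A is held (47.6 mm, 30 N). Carrying it above spindle 2.

```bash
python3 -m crank '.212 .032 -.025 0 -1;.212 .032 -.025 0 -1;.212 .032 0 0 -1;.212 .032 0 0 -1;.212 .032 0 0 -1;.212 .031 0 0 -1;0 0 0 0 -1;0 0 0 0 -1;0 0 0 0 -1;0 0 0 0 -1'; python3 - <<'E'
from h import *
s=read_state();print(s["ee_pos"])
out=[]
for n,w,k in(("side",(180,90,330,260),3),("top",(215,130,340,270),3)):
    c=cam(n); im=crop(c,*w,k); im=cv2.convertScaleAbs(im,alpha=1.7,beta=20)
    f=lambda P:tuple(int(v) for v in ((proj(c,P)-w[:2])*k))
    b=s["ee_pos"]-[0,0,.003]
    for z in(0,.062): 
        for a in np.linspace(0,6.28,16): cv2.circle(im,f(b+[(.033 if z==0 else .024)*np.cos(a),(.033 if z==0 else .024)*np.sin(a),z]),1,(0,0,255),-1)
    for x,y in((.4934,.002),(.583,.0102),(.6727,.0183)): cv2.circle(im,f((x,y,.057)),2,(255,0,0),-1)
    out.append(cv2.resize(im,None,fx=1,fy=1))
h=max(o.shape[0] for o in out); out=[cv2.copyMakeBorder(o,0,h-o.shape[0],0,5,cv2.BORDER_CONSTANT) for o in out]
o=np.hstack(out);print(o.shape);cv2.imwrite("pics/s6.png",o[:600,:800])
E
```

```text
time: 18.0
ee_pos: [0.6732, 0.0158, 0.2227]
eef_rot: [0.676, 0.737, -0.0, -0.0]
ft_force: [-0.6, -0.5, -1.1]
width: 0.0478
grip_force: 30.0
[0.67318586 0.01583662 0.22273748]
(510, 835, 3)
```

View pics/s6.png

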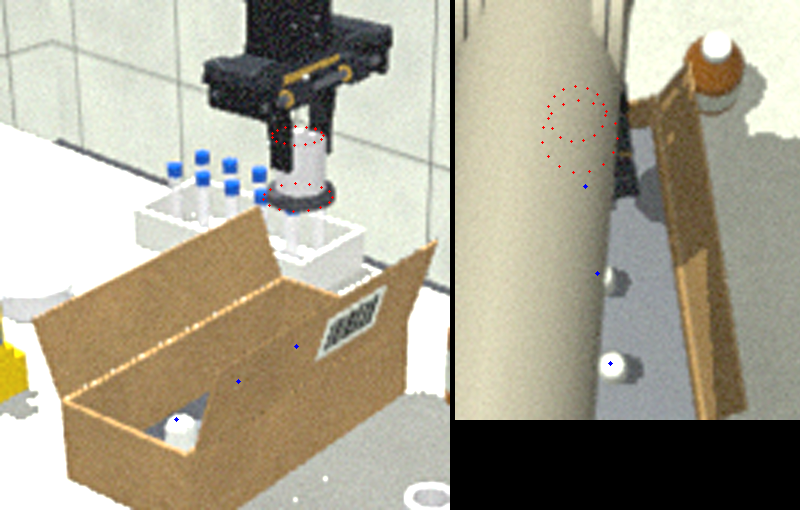

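Side view: the held tube's flange (299,195) matches the projection from the reported pose, so there is almost no lateral offset. The flaps are clear of it. Lowering toward the spindle top while watching the forces.

```bash
python3 -m crank '.013 -.001 .2 0 -1;0 0 .2 0 -1;0 0 .2 0 -1;0 0 .1 0 -1;0 0 0 0 -1;0 0 0 0 -1;0 0 0 0 -1'|sed -n '2p;4p'; python3 - <<'E'
from h import *
P=(.6727,.0183,.055); print(rel(P,np.radians(5.2)))
E
```

```text
ee_pos: [0.6743, 0.0199, 0.0852]
ft_force: [0.5, -0.7, -1.6]
(array([-0.007, -0.009,  0.151]), np.float64(-0.07060196273482688))
```

```bash
python3 -m crank '-.007 -.009 .1 0 -1;0 0 .02 0 -1;0 0 0 0 -1;0 0 0 0 -1'|sed -n '2p;4p'; python3 -m crank '0 0 .02 0 -1;0 0 .02 0 -1;0 0 0 0 -1;0 0 0 0 -1'|sed -n '2p;4p'
```

```text
ee_pos: [0.672, 0.0188, 0.0603]
ft_force: [-0.8, 0.6, -2.0]
ee_pos: [0.6726, 0.0189, 0.0513]
ft_force: [6.1, -1.0, -4.3]
```

```bash
python3 -m crank '0 .008 0 0 -1;0 0 0 0 -1;0 0 0 0 -1'|sed -n '2p;4p'; python3 -m crank '0 0 .02 0 -1;0 0 .02 0 -1;0 0 0 0 -1;0 0 0 0 -1'|sed -n '2p;4p'
```

```text
ee_pos: [0.6729, 0.019, 0.051]
ft_force: [1.8, -0.4, -2.5]
ee_pos: [0.6729, 0.0189, 0.0429]
ft_force: [2.5, -1.0, -2.5]
```

```bash
python3 -m crank '0 .005 .05 0 -1;0 0 .05 0 -1;0 0 .04 0 -1;0 0 0 0 -1;0 0 0 0 -1'|sed -n '2p;4p'; python3 -m crank '0 0 .02 0 -1;0 0 0 0 -1;0 0 0 0 -1'|sed -n '2p;4p'
```

```text
ee_pos: [0.6736, 0.019, 0.0148]
ft_force: [0.7, 0.6, -1.8]
ee_pos: [0.6739, 0.0191, 0.0112]
ft_force: [-0.6, -1.0, -1.5]
```

```bash
python3 -m crank '0 0 .015 0 -1;0 0 0 0 -1;0 0 0 0 -1'|sed -n '2p;4p'; python3 -m crank '0 0 .01 0 -1;0 0 0 0 -1;0 0 0 0 -1'|sed -n '2p;4p'
```

```text
ee_pos: [0.6741, 0.019, 0.0082]
ft_force: [0.8, 0.1, -1.8]
ee_pos: [0.6741, 0.0191, 0.008]
ft_force: [-7.5, 0.3, 15.7]
```

Seated (15 N push-back at the floor height). Release, rise, and check B and C.

```bash
python3 -m crank '0 0 -.005 0 .5;0 0 0 0 .5;0 0 0 0 .5;0 0 0 0 .5;0 0 0 0 .5;0 0 -.15 0 .5;0 0 -.25 0 .5;0 0 -.25 0 .5;0 0 -.22 0 1;0 0 0 0 1'|sed -n '2p;4,5p'; cat > m2.py <<'E'
from h import *
import m
m.c=cam("top"); 
for uv in((353,228),(408,261)):
    m.show("outer",uv,.048,.062); m.show("bore",uv,.033,.062); m.show("flange",(uv[0]-3,uv[1]+2),.066,.012,win=18)
E
python3 m2.py; python3 - <<'E'
from h import *
for P in((.549,-.2535,-.001),(.437,-.4005,-.001)): print(rel(P,np.radians(5.2)))
E
```

```text
ee_pos: [0.677, 0.0184, 0.1882]
ft_force: [0.1, -0.0, -0.8]
width: 0.0741
outer (array([352.75, 227.75,   7.91], dtype=float32), np.float64(8.32), array([ 0.5479, -0.2534]))
bore (array([352.62, 228.12,   5.55], dtype=float32), np.float64(5.72), array([ 0.5468, -0.253 ]))
flange (array([349.75, 230.88,  10.92], dtype=float32), np.float64(11.0), array([ 0.5477, -0.2528]))
outer None
bore None
flange (array([387.75, 266.38,  10.58], dtype=float32), np.float64(11.0), array([ 0.4341, -0.3565]))
(array([-1.301, -0.749,  0.913]), np.float64(-0.04594120486940767))
(array([-1.983, -1.373,  0.911]), np.float64(-0.04594120486940767))
```

C has been knocked, with its flange now near (.434,-.3565). Taking B next.

```bash
python3 -m crank '-.186 -.107 0 0 1;-.186 -.107 0 0 1;-.186 -.107 0 0 1;-.186 -.107 0 0 1;-.186 -.107 0 0 1;-.186 -.107 0 0 1;-.185 -.107 .2 0 1;0 0 .2 0 1;0 0 0 0 1;0 0 0 0 1'|sed -n '2p;5p'; python3 - <<'E'
from h import *
print(rel((.549,-.2535,-.001),np.radians(5.2)))
E
```

```text
ee_pos: [0.5504, -0.2468, 0.1063]
width: 0.0872
(array([-0.033, -0.009,  0.537]), np.float64(0.008943874672084462))
```

```bash
python3 -m crank '-.03 -.006 0 0 1;0 0 .2 0 1;0 0 .2 0 1;0 0 .13 0 1;0 0 0 0 1;0 0 0 0 1;0 0 0 0 1'|sed -n '2p;4,5p'; python3 -m crank '0 0 0 0 -1;0 0 0 0 -1;0 0 0 0 -1;0 0 0 0 -1;0 0 0 0 -1;0 0 0 0 -1;0 0 0 0 -1;0 0 0 0 -1' 30; python3 -m crank '0 0 -.25 0 -1;0 0 -.25 0 -1;0 0 -.25 0 -1;0 0 -.25 0 -1;0 0 -.1 0 -1;0 0 0 0 -1;0 0 0 0 -1;0 0 0 0 -1'|sed -n '2p;4,5p'; python3 - <<'E'
from h import *
print(rel((.5843,.0108,.22),np.radians(5.2)))
E
```

```text
ee_pos: [0.5518, -0.2547, 0.0034]
ft_force: [-0.8, -0.7, 0.3]
width: 0.0868
time: 25.3
ee_pos: [0.55, -0.254, 0.0009]
eef_rot: [0.675, 0.738, 0.0, -0.0]
ft_force: [-1.1, -0.1, 0.8]
width: 0.0472
grip_force: 30.0
ee_pos: [0.5493, -0.2534, 0.219]
ft_force: [0.1, 0.5, -2.2]
width: 0.0471
(array([ 1.3  ,  0.293, -0.004]), np.float64(-0.03980831569967336))
```

```bash
python3 -m crank '.216 .049 0 0 -1;.216 .049 0 0 -1;.216 .049 0 0 -1;.216 .049 0 0 -1;.216 .049 0 0 -1;.216 .048 0 0 -1;0 0 0 0 -1;0 0 .2 0 -1;0 0 .2 0 -1;0 0 .2 0 -1' >/dev/null; python3 -m crank '0 0 .08 0 -1;0 0 0 0 -1;0 0 0 0 -1;0 0 0 0 -1'|sed -n '2p;4,5p'; python3 - <<'E'
from h import *
print(rel((.5843,.010,.053),np.radians(5.2)))
E
```

```text
ee_pos: [0.5865, 0.0093, 0.0869]
ft_force: [0.2, 0.1, -1.1]
width: 0.0471
(array([ 0.005, -0.011,  0.17 ]), np.float64(-0.05827051752388002))
```

```bash
python3 -m crank '.005 -.009 .1 0 -1;0 0 .05 0 -1;0 0 .02 0 -1;0 0 0 0 -1;0 0 0 0 -1'|sed -n '2p;4p'; python3 -m crank '0 0 .02 0 -1;0 0 .02 0 -1;0 0 0 0 -1;0 0 0 0 -1'|sed -n '2p;4p'
```

```text
ee_pos: [0.5838, 0.0101, 0.0517]
ft_force: [0.0, 0.3, -1.5]
ee_pos: [0.5836, 0.01, 0.043]
ft_force: [3.3, -1.6, -3.3]
```

```bash
python3 -m crank '-.002 .006 .05 0 -1;0 0 .05 0 -1;0 0 .05 0 -1;0 0 0 0 -1;0 0 0 0 -1'|sed -n '2p;4p'; python3 -m crank '0 0 .02 0 -1;0 0 0 0 -1;0 0 0 0 -1'|sed -n '2p;4p';  python3 -m crank '0 0 .01 0 -1;0 0 0 0 -1;0 0 0 0 -1'|sed -n '2p;4p'
```

```text
ee_pos: [0.584, 0.0098, 0.0125]
ft_force: [0.4, -0.6, -1.9]
ee_pos: [0.5844, 0.0101, 0.009]
ft_force: [0.1, -0.5, -2.8]
ee_pos: [0.5844, 0.01, 0.0069]
ft_force: [-0.2, 0.1, -2.1]
```

```bash
python3 -m crank '0 0 .012 0 -1;0 0 0 0 -1;0 0 0 0 -1'|sed -n '2p;4p'; python3 -m crank '0 0 -.005 0 .5;0 0 0 0 .5;0 0 0 0 .5;0 0 0 0 .5;0 0 0 0 .5;0 0 -.15 0 .5;0 0 -.25 0 .5;0 0 -.25 0 .5;0 0 -.22 0 1;0 0 0 0 1'|sed -n '2p;4,5p'; python3 - <<'E'
from h import *
import m
m.c=cam("top"); c=m.c
f=circ(c,(392,265),11,win=30,tol=.06); print(f,cast(c,f[:2],.012))
uv=proj(c,[*cast(c,f[:2],.012)[:2],.062]); m.show("outer",uv,.048,.062); m.show("bore",uv,.033,.062); m.show("flange",f[:2],.066,.012,win=18)
for uv in((353,260),): m.show("objective?",uv,.048,.0)
im=crop(c,330,200,470,310,5); cv2.imwrite("pics/t7.png",im)
E
```

```text
ee_pos: [0.5848, 0.01, 0.0058]
ft_force: [-5.8, 0.2, 13.0]
ee_pos: [0.5877, 0.0097, 0.1858]
ft_force: [0.7, -0.6, -0.9]
width: 0.0746
[384.5   269.625  11.   ] [ 0.42494546 -0.34576412  0.012     ]
outer (array([389.5 , 267.75,   8.32], dtype=float32), np.float64(8.32), array([ 0.4257, -0.3481]))
bore (array([389.  , 267.88,   5.61], dtype=float32), np.float64(5.72), array([ 0.4254, -0.3467]))
flange (array([384.38, 269.5 ,  10.91], dtype=float32), np.float64(11.0), array([ 0.4253, -0.3454]))
objective? (array([356.  , 268.25,   8.52], dtype=float32), np.float64(7.93), array([ 0.4347, -0.2634]))
```

View pics/t7.png

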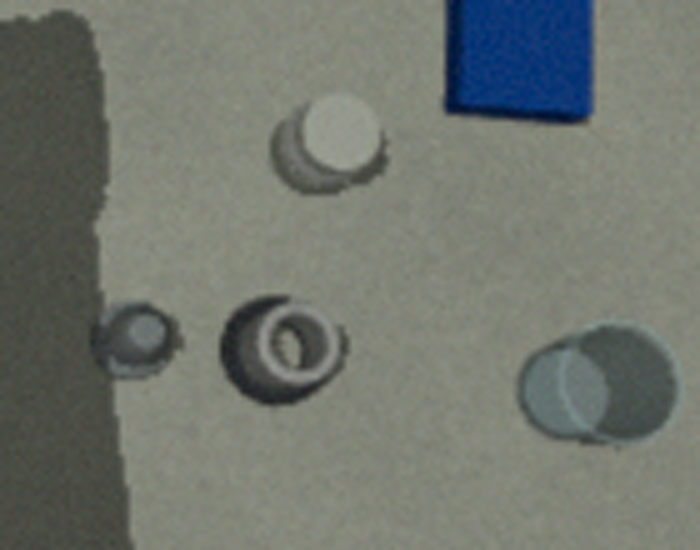

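C stands at (.4255,-.3468), between the objective (140,335 in the crop) and the beaker, upright, with free space along x for the fingers.

```bash
python3 - <<'E'
from h import *
print(rel((.4265,-.3468,.10),np.radians(5.2)))
E
```

```text
(array([-1.706, -0.951,  0.399]), np.float64(-0.03895853030148544))
```

```bash
python3 -m crank '-.19 -.106 0 0 1;-.19 -.106 0 0 1;-.19 -.106 0 0 1;-.19 -.106 0 0 1;-.19 -.106 0 0 1;-.19 -.106 0 0 1;-.19 -.106 0 0 1;-.19 -.106 0 0 1;-.186 -.103 0 0 1;0 0 0 0 1'>/dev/null; python3 -m crank '0 0 .2 0 1;0 0 .2 0 1;0 0 0 0 1;0 0 0 0 1'|sed -n '2p;5p'; python3 - <<'E'
from h import *
print(rel((.4265,-.3468,-.001),np.radians(5.2)))
import m
m.c=cam("top"); m.show("outer",(389,268),.048,.062);m.show("flange",(384.4,269.5),.066,.012,win=18)
E
```

```text
ee_pos: [0.425, -0.3467, 0.0994]
width: 0.0869
(array([-0.001,  0.008,  0.502]), np.float64(-0.06578247626620737))
outer (array([388.88, 267.62,   7.78], dtype=float32), np.float64(8.32), array([ 0.4262, -0.3464]))
flange (array([384.38, 269.5 ,  10.89], dtype=float32), np.float64(11.0), array([ 0.4253, -0.3454]))
```

```bash
python3 -m crank '0 .006 .2 0 1;0 0 .2 0 1;0 0 .1 0 1;0 0 0 0 1;0 0 0 0 1;0 0 0 0 1'|sed -n '2p;4,5p'; python3 -m crank '0 0 0 0 -1;0 0 0 0 -1;0 0 0 0 -1;0 0 0 0 -1;0 0 0 0 -1;0 0 0 0 -1;0 0 0 0 -1;0 0 0 0 -1' 30; python3 -m crank '0 0 -.25 0 -1;0 0 -.25 0 -1;0 0 -.25 0 -1;0 0 -.25 0 -1;0 0 -.1 0 -1;0 0 0 0 -1;0 0 0 0 -1;0 0 0 0 -1'|sed -n '2p;4,5p'; python3 - <<'E'
from h import *
print(rel((.4947,.002,.22),np.radians(5.2)))
E
```

```text
ee_pos: [0.4283, -0.3477, 0.0017]
ft_force: [-0.1, 0.8, 0.2]
width: 0.0872
time: 33.8
ee_pos: [0.4269, -0.3468, -0.0005]
eef_rot: [0.675, 0.738, 0.0, -0.0]
ft_force: [-0.2, 0.5, 1.5]
width: 0.0476
grip_force: 30.0
ee_pos: [0.4263, -0.3463, 0.218]
ft_force: [0.5, -0.1, -1.8]
width: 0.0478
(array([ 1.703,  0.497, -0.009]), np.float64(-0.044040058086054046))
```

```bash
python3 -m crank '.213 .062 0 0 -1;.213 .062 0 0 -1;.213 .062 0 0 -1;.213 .062 0 0 -1;.213 .062 0 0 -1;.213 .062 0 0 -1;.213 .062 0 0 -1;.212 .062 0 0 -1;0 0 0 0 -1;0 0 .2 0 -1' >/dev/null; python3 -m crank '0 0 .2 0 -1;0 0 .2 0 -1;0 0 .08 0 -1;0 0 0 0 -1;0 0 0 0 -1;0 0 0 0 -1'|sed -n '2p;4,5p'; python3 - <<'E'
from h import *
print(rel((.4947,.002,.053),np.radians(5.2)))
E
```

```text
ee_pos: [0.4958, 0.0012, 0.0845]
ft_force: [0.4, 0.2, -1.4]
width: 0.0477
(array([ 0.005, -0.006,  0.158]), np.float64(-0.06037514138114375))
```

```bash
python3 -m crank '.005 -.005 .1 0 -1;0 0 .05 0 -1;0 0 0 0 -1;0 0 0 0 -1'|sed -n '2p;4p'; python3 -m crank '0 0 .02 0 -1;0 0 .02 0 -1;0 0 0 0 -1;0 0 0 0 -1'|sed -n '2p;4p'
```

```text
ee_pos: [0.4944, 0.0021, 0.0542]
ft_force: [-0.3, 0.5, -0.5]
ee_pos: [0.4941, 0.0022, 0.0456]
ft_force: [-0.2, -0.2, -1.8]
```

```bash
python3 -m crank '0 0 .05 0 -1;0 0 .05 0 -1;0 0 .05 0 -1;0 0 0 0 -1;0 0 0 0 -1'|sed -n '2p;4p'; python3 -m crank '0 0 .03 0 -1;0 0 0 0 -1;0 0 0 0 -1'|sed -n '2p;4p';  python3 -m crank '0 0 .012 0 -1;0 0 0 0 -1;0 0 0 0 -1'|sed -n '2p;4p'
```

```text
ee_pos: [0.4938, 0.002, 0.0152]
ft_force: [-0.8, 0.1, -0.9]
ee_pos: [0.4938, 0.0022, 0.0095]
ft_force: [-0.1, 0.2, -0.8]
ee_pos: [0.494, 0.0022, 0.0071]
ft_force: [0.8, -1.2, 0.0]
```

```bash
python3 -m crank '0 0 .012 0 -1;0 0 0 0 -1;0 0 0 0 -1'|sed -n '2p;4p'; python3 -m crank '0 0 .006 0 -1;0 0 0 0 -1;0 0 0 0 -1'|sed -n '2p;4p'; 
```

```text
ee_pos: [0.494, 0.0022, 0.0047]
ft_force: [0.1, -0.3, -1.3]
ee_pos: [0.4941, 0.0022, 0.0044]
ft_force: [-6.2, -0.1, 13.4]
```

Third tube seated. Release, rise with closed fingers, and work out the flap path in move units (carton frame; true tip z = reported + 31 mm).

```bash
python3 -m crank '0 0 -.003 0 .5;0 0 0 0 .5;0 0 0 0 .5;0 0 0 0 .5;0 0 0 0 .5;0 0 -.15 0 .5;0 0 -.25 0 .5;0 0 -.25 0 .5;0 0 -.25 0 -1;0 0 -.05 0 -1'|sed -n '2p;5p'; cat >> h.py <<'E'
TH=np.radians(5.2)
def crt(x,y,z): # carton point (tip, true height) -> reported TCP target
    return np.array([.5842+x*np.cos(TH)-y*np.sin(TH),.0104+x*np.sin(TH)+y*np.cos(TH),z-.031])
def plan(pts):
    s=read_state();Rt=R.from_quat(s["eef_rot"]);p=s["ee_pos"]
    for q in pts:
        t=crt(*q); print(q,np.round(Rt.inv().apply(t-p)/.2,3)); p=t
E
python3 - <<'E'
from h import *
plan([(-.05,.165,.22),(-.05,.165,.14),(-.05,.10,.14),(-.05,.06,.14),(-.05,.04,.115),(-.05,.04,.10),(-.05,.04,.089)])
E
```

```text
ee_pos: [0.4967, 0.0022, 0.1995]
width: 0.056
(-0.05, 0.165, 0.22) [0.826 0.188 0.056]
(-0.05, 0.165, 0.14) [-0.001 -0.003  0.4  ]
(-0.05, 0.1, 0.14) [-0.325  0.    -0.001]
(-0.05, 0.06, 0.14) [-0.2  0.  -0. ]
(-0.05, 0.04, 0.115) [-0.1   -0.001  0.125]
(-0.05, 0.04, 0.1) [-0.    -0.001  0.075]
(-0.05, 0.04, 0.089) [-0.    -0.     0.055]
```

```bash
python3 -m crank '.207 .047 0 0 -1;.207 .047 0 0 -1;.207 .047 0 0 -1;.206 .047 .05 0 -1;0 0 0 0 -1;0 0 .2 0 -1;0 0 .2 0 -1;0 0 0 0 -1;0 0 0 0 -1'|sed -n '2,5p'; python3 -m crank '-.08 0 0 0 -1;-.08 0 0 0 -1;-.08 0 0 0 -1;-.08 0 0 0 -1;0 0 0 0 -1'|sed -n '2p;4p'; python3 -m crank '-.05 0 0 0 -1;-.05 0 0 0 -1;-.05 0 0 0 -1;-.05 0 0 0 -1;0 0 0 0 -1'|sed -n '2p;4p'; python3 - <<'E'
from h import *
plan([(-.05,.06,.14),(-.05,.04,.115),(-.05,.04,.10),(-.05,.04,.089)])
E
```

```text
ee_pos: [0.5166, 0.1698, 0.1045]
eef_rot: [0.675, 0.738, -0.001, -0.0]
ft_force: [0.5, -0.6, 1.5]
width: 0.0004
ee_pos: [0.523, 0.1031, 0.1048]
ft_force: [0.5, -0.4, 0.4]
ee_pos: [0.5261, 0.0648, 0.1042]
ft_force: [-0.5, -0.1, 0.3]
(-0.05, 0.06, 0.14) [ 0.003  0.015 -0.024]
(-0.05, 0.04, 0.115) [-0.1    0.     0.125]
(-0.05, 0.04, 0.1) [ 0.    -0.     0.075]
(-0.05, 0.04, 0.089) [ 0.    -0.     0.055]
```

```bash
python3 -m crank '-.05 .007 .02 0 -1;-.05 .007 .06 0 -1;0 0 .06 0 -1;0 0 .04 0 -1;0 0 .02 0 -1;0 0 0 0 -1;0 0 0 0 -1'|sed -n '2p;4p'; python3 -m crank '0 0 .03 0 -1;0 0 0 0 -1;0 0 0 0 -1'|sed -n '2p;4p'
```

```text
ee_pos: [0.5306, 0.0475, 0.0643]
ft_force: [0.2, 0.5, 1.3]
ee_pos: [0.5305, 0.0471, 0.0581]
ft_force: [-0.5, 0.4, -0.1]
```

```bash
python3 -m crank '0 0 .01 0 -1;0 0 0 0 -1;0 0 0 0 -1'|sed -n '2p;4p'; python3 -m crank '0 0 .01 0 -1;0 0 0 0 -1;0 0 0 0 -1'|sed -n '2p;4p'; python3 - <<'E'
from h import *
c=cam("side"); a=crop(c,180,130,345,270,3.4); cv2.imwrite("pics/s8.png",cv2.convertScaleAbs(a,alpha=1.7,beta=20))
E
```

```text
ee_pos: [0.5305, 0.0471, 0.0561]
ft_force: [-0.6, -0.1, 0.2]
ee_pos: [0.5305, 0.0471, 0.0541]
ft_force: [-0.9, 1.1, 0.3]
```

View pics/s8.png

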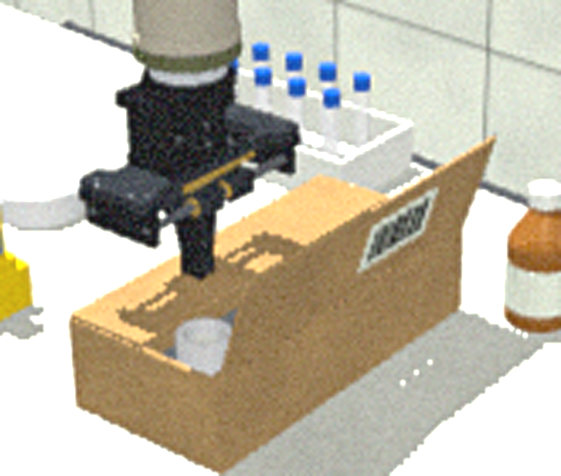

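The short flap is down nearly flat, with the tips on it at about (197,270). Pressing until it pushes back.

```bash
python3 -m crank '0 0 .01 0 -1;0 0 0 0 -1;0 0 0 0 -1'|sed -n '2p;4p'; python3 -m crank '0 0 .008 0 -1;0 0 0 0 -1;0 0 0 0 -1'|sed -n '2p;4p'
```

```text
ee_pos: [0.5308, 0.0471, 0.053]
ft_force: [-3.7, -0.8, 11.6]
ee_pos: [0.5308, 0.0471, 0.0526]
ft_force: [-12.3, -2.3, 27.1]
```

```bash
python3 -m crank '0 0 -.2 0 -1;0 0 -.2 0 -1;0 0 -.25 0 -1;0 0 -.25 0 -1;0 0 0 0 -1'|sed -n '2p;4p'; python3 - <<'E'
from h import *
plan([(-.05,-.185,.25),(-.05,-.185,.14),(-.05,-.10,.14),(-.05,-.06,.155),(-.05,-.03,.14),(-.05,-.025,.115),(-.05,-.02,.10)])
c=cam("side"); a=crop(c,180,130,345,270,3.4); cv2.imwrite("pics/s9.png",cv2.convertScaleAbs(a,alpha=1.7,beta=20))
E
```

```text
ee_pos: [0.5336, 0.0472, 0.2371]
ft_force: [0.3, -0.2, -1.2]
(-0.05, -0.185, 0.25) [-1.132 -0.014  0.087]
(-0.05, -0.185, 0.14) [-0.001 -0.005  0.55 ]
(-0.05, -0.1, 0.14) [ 0.425 -0.001  0.001]
(-0.05, -0.06, 0.155) [ 0.2    0.    -0.074]
(-0.05, -0.03, 0.14) [ 0.15  -0.001  0.075]
(-0.05, -0.025, 0.115) [ 0.025 -0.001  0.125]
(-0.05, -0.02, 0.1) [ 0.025 -0.001  0.075]
```

View pics/s9.png

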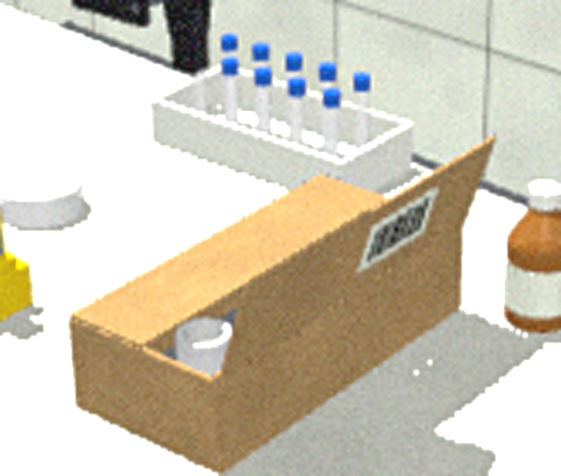

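The short flap lies flat, with the near spindle's tube seated beneath it. Now the long flap from the −y side.

```bash
python3 -m crank '-.227 0 0 0 -1;-.227 0 0 0 -1;-.226 0 0 0 -1;-.226 0 0 0 -1;-.226 -.015 .08 0 -1;0 0 0 0 -1;0 0 .2 0 -1;0 0 .2 0 -1;0 0 .15 0 -1;0 0 0 0 -1'|sed -n '2p;4p'; python3 -m crank '0 0 0 0 -1;.08 0 0 0 -1;.08 0 0 0 -1;.08 0 0 0 -1;.08 0 0 0 -1;.08 0 0 0 -1;0 0 0 0 -1;0 0 0 0 -1'|sed -n '2p;4p'; python3 - <<'E'
from h import *
plan([(-.05,-.06,.155),(-.05,-.03,.14),(-.05,-.025,.115),(-.05,-.02,.10)])
E
```

```text
ee_pos: [0.5446, -0.1774, 0.0998]
ft_force: [-0.3, 0.6, 0.1]
ee_pos: [0.5416, -0.0993, 0.1059]
ft_force: [-0.4, -0.3, -0.2]
(-0.05, -0.06, 0.155) [ 0.227  0.012 -0.09 ]
(-0.05, -0.03, 0.14) [ 0.15  -0.     0.075]
(-0.05, -0.025, 0.115) [ 0.025 -0.     0.125]
(-0.05, -0.02, 0.1) [ 0.025 -0.     0.075]
```

```bash
python3 -m crank '.06 .004 -.03 0 -1;.06 .004 -.03 0 -1;.06 .004 -.03 0 -1;.05 0 0 0 -1;.05 0 .02 0 -1;.05 0 .03 0 -1;.04 0 .03 0 -1;.02 0 .04 0 -1;.01 0 .05 0 -1;0 0 0 0 -1'|sed -n '2p;4p'; python3 -m crank '.01 0 .04 0 -1;.01 0 .04 0 -1;0 0 .03 0 -1;0 0 0 0 -1;0 0 0 0 -1'|sed -n '2p;4p'; python3 - <<'E'
from h import *
plan([(-.05,-.02,.094)])
E
```

```text
ee_pos: [0.5349, -0.019, 0.0868]
ft_force: [0.3, 0.3, 0.2]
ee_pos: [0.5355, -0.0154, 0.0665]
ft_force: [-1.1, -1.2, -0.1]
(-0.05, -0.02, 0.094) [0.006 0.004 0.017]
```

```bash
python3 -m crank '0 0 .02 0 -1;0 0 0 0 -1;0 0 0 0 -1'|sed -n '2p;4p'; python3 -m crank '0 0 .01 0 -1;0 0 0 0 -1;0 0 0 0 -1'|sed -n '2p;4p';python3 -m crank '0 0 .01 0 -1;0 0 0 0 -1;0 0 0 0 -1'|sed -n '2p;4p'
```

```text
ee_pos: [0.5356, -0.0152, 0.0626]
ft_force: [-0.3, 0.2, 0.3]
ee_pos: [0.5355, -0.0152, 0.0605]
ft_force: [-0.0, -0.0, -0.4]
ee_pos: [0.5355, -0.0152, 0.0585]
ft_force: [0.2, -0.2, 0.0]
```

```bash
python3 -m crank '0 0 .006 0 -1;0 0 0 0 -1;0 0 0 0 -1'|sed -n '2p;4p'; python3 -m crank '0 0 .006 0 -1;0 0 0 0 -1;0 0 0 0 -1'|sed -n '2p;4p';python3 -m crank '0 0 .006 0 -1;0 0 0 0 -1;0 0 0 0 -1'|sed -n '2p;4p'
```

```text
ee_pos: [0.5357, -0.0151, 0.058]
ft_force: [-3.5, 0.5, 8.7]
ee_pos: [0.5358, -0.0151, 0.0578]
ft_force: [-9.9, 0.6, 21.6]
ee_pos: [0.5358, -0.0151, 0.0576]
ft_force: [-15.2, 0.4, 34.6]
```

The long flap now pushes back at its closed height. Rising and measuring the scanner.

```bash
python3 -m crank '0 0 -.2 0 -1;0 0 -.25 0 -1;0 0 -.25 0 1;0 0 -.1 0 1;0 0 0 0 1;0 0 0 0 1;0 0 0 0 1'|sed -n '1,2p;4p'; cat > sc.py <<'E'
from h import *
c=cam("top"); g=cv2.GaussianBlur(cv2.cvtColor(c["img"],cv2.COLOR_BGR2GRAY),(3,3),0)
u0,v0,u1,v1=131,246,152,281
m=(g[v0:v1,u0:u1]>46)&(g[v0:v1,u0:u1]<100)
n,l,s,ce=cv2.connectedComponentsWithStats(m.astype(np.uint8))
pts=[]
for i in range(1,n):
    print(s[i],ce[i]+[u0,v0])
    if s[i,4]>12 and s[i,0]>0: ys,xs=np.where(l==i); pts+=list(zip(xs+u0,ys+v0))
W=np.array([cast(c,p,.053)[:2] for p in pts])*1000
r=cv2.minAreaRect(W.astype(np.float32)); print("head",r)
d=(g<48); n,l,s,ce=cv2.connectedComponentsWithStats(d[235:295,118:165].astype(np.uint8))
i=1+np.argmax(s[1:,4]); print(s[i]+[118,235,0,0,0])
cs,_=cv2.findContours(((cv2.inRange(c["img"],(90,90,0),(255,255,60)))),cv2.RETR_EXTERNAL,cv2.CHAIN_APPROX_NONE)
print(np.array([cast(c,p,.032)[:2].round(3) for p in ((139.5,250),(161,253),(156,283),(132,281.5))]))
Y=cv2.cvtColor(c["img"],cv2.COLOR_BGR2GRAY)[244:286,124:166]; cv2.imwrite("pics/x.png",Y)
E
python3 sc.py
```

```text
time: 50.2
ee_pos: [0.5348, -0.0151, 0.2135]
ft_force: [-0.1, 0.0, -0.5]
[ 0  1 21  9 33] [139.93939394 249.72727273]
[ 7  5 13  7 61] [143.62295082 253.57377049]
[  0  19  17  16 124] [138.75 272.5 ]
head ((505.2896728515625, 360.0753173828125), (35.833824157714844, 16.157718658447266), 77.47264862060547)
[129 248  32  34 683]
[[0.521 0.379]
 [0.508 0.315]
 [0.421 0.33 ]
 [0.429 0.4  ]]
```

```bash
python3 - <<'E'
from h import *
c=cam("top"); s=cam("side")
a=crop(c,124,244,166,286,14)
b=crop(s,135,160,170,220,9.8)
a=cv2.convertScaleAbs(a,alpha=2.2,beta=10);b=cv2.convertScaleAbs(b,alpha=2.2,beta=10)[:588,:210]
b=cv2.resize(crop(s,140,158,160,214,10.5),(210,588)); b=cv2.convertScaleAbs(b,alpha=2.2,beta=10)
cv2.imwrite("pics/z9.png",np.hstack([a,b]))
E
```

```text
(no output)
```

View pics/z9.png

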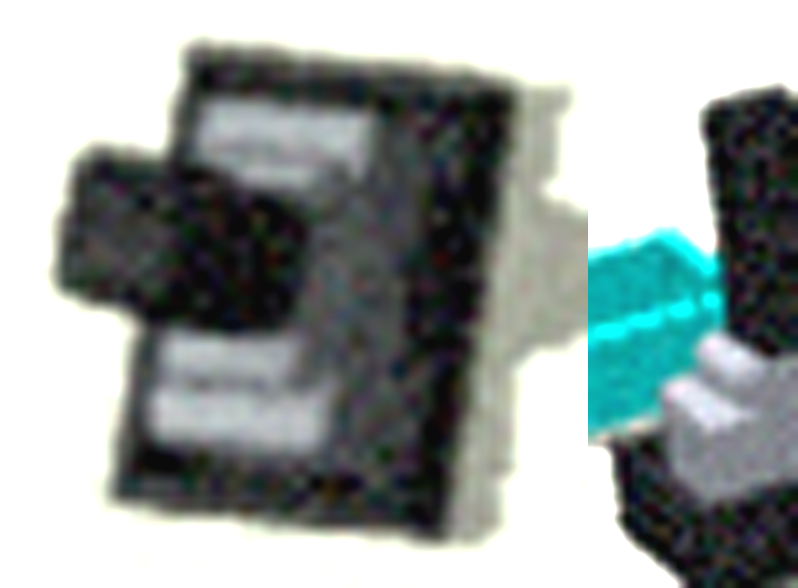

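The crop (top view on the left) shows the dock's left rim edge from (185,45) to (112,500). The stepped head centres near (260,273), the handle foot near (240,263), and the handle top near (112,225). Casting these at their heights.

```bash
python3 - <<'E'
from h import *
c=cam("top"); P=lambda a,b,z:cast(c,(123.5+(a+.5)/14,243.5+(b+.5)/14),z)[:2]
print("h143",P(112,225,.143),"foot",P(240,263,.053),"tier",P(260,273,.038))
l1,l2=P(185,45,.032),P(112,500,.032); d=l1-l2; print("edge",l1,l2,np.linalg.norm(d),np.degrees(np.arctan2(d[1],d[0])))
u=d/np.linalg.norm(d); print("dock",(l1+l2)/2+.032*np.array([u[1],-u[0]]))
h1,h2=P(200,100,.038),P(145,443,.038); e=h1-h2; print("head edge ang",np.degrees(np.arctan2(e[1],e[0])),np.linalg.norm(e))
r1,r2=P(378,105,.038),P(320,450,.038); e=r1-r2; print(np.degrees(np.arctan2(e[1],e[0])))
q=(.475,.355,.09-.036); print(rel(q,np.radians(-11.5)))
E
```

```text
h143 [0.47896846 0.36584079] foot [0.4813828  0.36873623] tier [0.48090387 0.36912535]
edge [0.53095425 0.38747743] [0.43585353 0.40117969] 0.09608276956393205 -8.198843534118804
dock [0.47884041 0.36265563]
head edge ang -8.242345666390225 0.07210104120880009
-9.044972653984239
(array([ 1.871, -0.132,  0.8  ]), np.float64(16.64750405814931))
```

```bash
python3 -m crank '.2 0 0 .0755 1;.2 0 0 .0755 1;.2 0 0 0 1;.2 0 0 0 1;.2 0 0 0 1;.2 0 0 0 1;0 0 0 0 1;0 0 0 0 1'|sed -n '2p;4,5p'; python3 - <<'E'
from h import *
print(rel((.481,.3675,.11),np.radians(-8.4)))
E
```

```text
ee_pos: [0.5563, 0.2234, 0.2141]
ft_force: [0.7, -0.3, -0.3]
width: 0.0868
(array([ 0.659, -0.477,  0.52 ]), np.float64(0.05502343048256364))
```

```bash
python3 -m crank '.165 -.12 0 0 1;.165 -.12 0 0 1;.165 -.12 0 0 1;.164 -.117 0 0 1;0 0 0 0 1;0 0 0 0 1;0 0 0 0 1'|sed -n '2p;4,5p'; python3 - <<'E'
from h import *
print(rel((.481,.3675,.057),np.radians(-8.4)))
s=read_state();Rt=R.from_quat(s["eef_rot"])
E
```

```text
ee_pos: [0.4828, 0.3651, 0.2152]
ft_force: [0.6, 0.0, -0.2]
width: 0.0868
(array([ 0.011, -0.011,  0.791]), np.float64(-0.21222177853211122))
```

```bash
python3 -m crank '.011 -.011 .2 0 1;0 0 .2 0 1;0 0 .2 0 1;0 0 .18 0 1;0 0 0 0 1;0 0 0 0 1;0 0 0 0 1'|sed -n '2p;4,5p'; python3 -m crank '0 0 0 0 -1;0 0 0 0 -1;0 0 0 0 -1;0 0 0 0 -1;0 0 0 0 -1;0 0 0 0 -1;0 0 0 0 -1;0 0 0 0 -1;0 0 0 0 -1;0 0 0 0 -1' 35; python3 -m crank '0 0 0 0 -1;0 0 0 0 -1;0 0 0 0 -1'
```

```text
ee_pos: [0.4815, 0.37, 0.0615]
ft_force: [-0.1, 0.1, -0.2]
width: 0.0871
time: 53.6
ee_pos: [0.4795, 0.3697, 0.0588]
eef_rot: [0.757, 0.653, -0.0, -0.0]
ft_force: [0.5, -0.0, -0.4]
width: 0.0297
grip_force: 35.0
time: 53.9
ee_pos: [0.4797, 0.3698, 0.059]
eef_rot: [0.757, 0.653, 0.0, -0.0]
ft_force: [-0.8, -0.4, -2.2]
width: 0.0303
grip_force: 35.0
```

Scanner held across its 30 mm handle sides. Lifting it straight up out of the dock.

```bash
python3 -m crank '0 0 -.1 0 -1;0 0 -.2 0 -1;0 0 -.2 0 -1;0 0 -.2 0 -1;0 0 -.2 0 -1;0 0 -.02 0 -1;0 0 0 0 -1;0 0 0 0 -1'|sed -n '2,5p'; python3 - <<'E'
from h import *
t=crt(.04,-.027,0); t[2]=.2435; print(t,rel(t,TH))
E
```

```text
ee_pos: [0.4791, 0.3695, 0.2415]
eef_rot: [0.757, 0.653, -0.001, 0.0]
ft_force: [0.6, -0.5, -1.1]
width: 0.0294
[ 0.62648246 -0.01286358  0.2435    ] (array([-1.783,  1.009, -0.009]), np.float64(-13.630308495502192))
```

```bash
python3 -m crank '-.198 .112 0 0 -1;-.198 .112 0 0 -1;-.198 .112 0 0 -1;-.198 .112 0 0 -1;-.198 .112 0 0 -1;-.198 .112 0 0 -1;-.198 .112 0 0 -1;-.198 .112 0 0 -1;-.199 .113 0 0 -1;0 0 0 0 -1'>/dev/null; python3 -m crank '0 0 0 -.0757 -1;0 0 0 -.0757 -1;0 0 0 0 -1;0 0 0 0 -1;0 0 0 0 -1'|sed -n '2,5p'; cat > lab.py <<'E'
from h import *
t=crt(.04,-.027,0); t[2]=.2435; print(rel(t,TH))
# label from side view: white patch on the closed flap
c=cam("side"); hv=cv2.cvtColor(c["img"],cv2.COLOR_BGR2HSV); m=((hv[...,1]<70)&(hv[...,2]>140)).astype(np.uint8)
e=crt(.04,-.028,.123); u,v=proj(c,[e[0],e[1],.092]).astype(int); print(u,v)
w=m[v-25:v+25,u-35:u+35]; w=cv2.morphologyEx(w,cv2.MORPH_CLOSE,np.ones((3,3)))
n,l,s,ce=cv2.connectedComponentsWithStats(w)
for i in range(1,n):
    if s[i,4]>20: p=ce[i]+[u-35,v-25]; print(s[i],p,cast(c,p,.092).round(4))
E
python3 lab.py
```

```text
ee_pos: [0.6268, -0.0124, 0.2423]
eef_rot: [0.675, 0.737, -0.0, -0.0]
ft_force: [-0.2, 0.4, -1.0]
width: 0.0293
(array([-0.002, -0.002, -0.006]), np.float64(-0.1648708273798718))
275 204
[  0   0  25  21 298] [248.24496644 187.4966443 ] [0.6468 0.1224 0.092 ]
[ 55   0  15  13 111] [304.16216216 185.        ] [0.776  0.0077 0.092 ]
[ 21  17  32  17 154] [274.6038961  202.92207792] [ 0.6291 -0.0061  0.092 ]
```

The label blob sits at (275,203) to (277,204), against a predicted (275,204), so the flap is closed and the scanner is centred over it. Holding still.

```bash
python3 -m crank '-.002 -.002 -.005 0 -1;0 0 0 0 -1;0 0 0 0 -1;0 0 0 0 -1;0 0 0 0 -1;0 0 0 0 -1;0 0 0 0 -1;0 0 0 0 -1;0 0 0 0 -1;0 0 0 0 -1'|sed -n '2,5p'; python3 -m crank '0 0 0 0 -1;0 0 0 0 -1;0 0 0 0 -1;0 0 0 0 -1;0 0 0 0 -1;0 0 0 0 -1;0 0 0 0 -1;0 0 0 0 -1;0 0 0 0 -1;0 0 0 0 -1'|sed -n '2,5p'; python3 - <<'E'
from h import *
print(rel((.4796,.3697,.2435),np.radians(-8.4)))
E
```

```text
ee_pos: [0.6267, -0.013, 0.244]
eef_rot: [0.674, 0.738, 0.0, -0.0]
ft_force: [-0.4, 0.3, -1.9]
width: 0.03
ee_pos: [0.6267, -0.0129, 0.244]
eef_rot: [0.674, 0.738, 0.0, -0.0]
ft_force: [0.1, -1.0, -1.8]
width: 0.0297
(array([ 1.972, -0.559,  0.002]), np.float64(13.591052773640342))
```

```bash
python3 -m crank '.197 -.056 0 0 -1;.197 -.056 0 0 -1;.197 -.056 0 0 -1;.197 -.056 0 0 -1;.197 -.056 0 0 -1;.197 -.056 0 0 -1;.197 -.056 0 0 -1;.197 -.056 0 0 -1;.197 -.056 0 0 -1;.197 -.055 0 0 -1'>/dev/null; python3 -m crank '0 0 0 .0755 -1;0 0 0 .0755 -1;0 0 0 0 -1;0 0 0 0 -1;0 0 0 0 -1'|sed -n '2,5p'; python3 - <<'E'
from h import *
print(rel((.4796,.3685,.095),np.radians(-8.4)))
E
```

```text
ee_pos: [0.4798, 0.3691, 0.2441]
eef_rot: [0.756, 0.654, 0.0, -0.0]
ft_force: [-0.0, -0.5, -1.6]
width: 0.0299
(array([-0.003, -0.001,  0.745]), np.float64(0.12896874391901747))
```

```bash
python3 -m crank '-.003 -.001 .2 0 -1;0 0 .2 0 -1;0 0 .2 0 -1;0 0 .14 0 -1;0 0 0 0 -1;0 0 0 0 -1;0 0 0 0 -1'|sed -n '2p;4p'; python3 - <<'E'
from h import *
print(rel((.4796,.3685,.062),np.radians(-8.4)))
E
```

```text
ee_pos: [0.4806, 0.3695, 0.0982]
ft_force: [0.4, -0.1, -1.3]
(array([-0.006, -0.005,  0.181]), np.float64(0.01697997665050366))
```

```bash
python3 -m crank '-.006 -.005 .05 0 -1;0 0 .05 0 -1;0 0 0 0 -1;0 0 0 0 -1'|sed -n '2p;4p'; python3 -m crank '0 0 .04 0 -1;0 0 .04 0 -1;0 0 0 0 -1;0 0 0 0 -1'|sed -n '2p;4p';python3 -m crank '0 0 .012 0 -1;0 0 0 0 -1;0 0 0 0 -1'|sed -n '2p;4p'
```

```text
ee_pos: [0.4781, 0.3675, 0.0757]
ft_force: [0.2, -0.6, -0.5]
ee_pos: [0.4781, 0.3675, 0.0597]
ft_force: [0.7, 0.2, -0.9]
ee_pos: [0.4786, 0.3681, 0.0584]
ft_force: [-0.3, 0.4, 6.8]
```

Contact with the dock floor at the original height. Releasing gently, then withdrawing.

```bash
python3 -m crank '0 0 -.003 0 0;0 0 0 0 0;0 0 0 0 .5;0 0 0 0 .5;0 0 0 0 1;0 0 0 0 1;0 0 0 0 1;0 0 0 0 1'|sed -n '2p;4,5p'; python3 -m crank '0 0 -.1 0 1;0 0 -.2 0 1;0 0 -.2 0 1;0 0 -.2 0 1;0 0 -.2 0 1;0 0 0 0 1;0 0 0 0 1'|sed -n '1,5p'; python3 - <<'E'
from h import *
import m
s=cam("side");t=cam("top")
# scanner: compare saved first side image around the handle
a=cv2.imread("pics/side0.png"); d=cv2.absdiff(a,s["img"]).max(2)>40; print("diff px dock area",d[160:220,138:172].sum())
for n,cc,f in(("side",s,"pics/side0.png"),("top",t,"pics/top0.png")):
    a=cv2.imread(f); d=(cv2.absdiff(a,cc["img"]).max(2)>45).astype(np.uint8); d=cv2.morphologyEx(d,cv2.MORPH_OPEN,np.ones((3,3)))
    k,l,st,ce=cv2.connectedComponentsWithStats(d)
    for i in range(1,k):
        if st[i,4]>25: print(n,st[i],ce[i].round())
E
```

```text
ee_pos: [0.4782, 0.3677, 0.0582]
ft_force: [-0.5, 0.1, 1.0]
width: 0.0826
time: 63.05
ee_pos: [0.4786, 0.3679, 0.2389]
eef_rot: [0.757, 0.653, 0.001, -0.0]
ft_force: [0.2, -0.5, -0.9]
width: 0.087
diff px dock area 95
side [ 48   0  19  27 228] [56. 11.]
side [ 69   0  55  26 648] [99. 15.]
side [124   0  32  23 459] [141.  11.]
side [60 51  6  6 30] [63. 53.]
side [125  56  31   8 159] [141.  60.]
side [60 63  6 14 48] [62. 70.]
side [ 109   65   71   66 1975] [143.  92.]
side [ 191  159   82   54 2008] [234. 188.]
side [314 174   9   8  53] [318. 178.]
side [ 206  181  114   58 2539] [260. 209.]
side [ 156  211   58  134 3338] [185. 282.]
side [  94  223   61   98 2913] [122. 278.]
side [156 222  19  14 155] [165. 229.]
side [ 257  225   83   57 1453] [297. 253.]
side [341 234  11   6  54] [346. 237.]
side [333 240  27  24 465] [345. 252.]
side [318 253  12   6  64] [323. 255.]
side [310 260  29  24 519] [324. 272.]
side [336 297  15   9 105] [343. 301.]
side [328 305  32  28 659] [343. 320.]
side [148 348  31  21 404] [163. 359.]
top [ 283  155   46  117 2187] [308. 217.]
top [215
[... 152 characters left out ...]
]
top [255 189   5   8  37] [257. 192.]
top [263 188  15   8  62] [271. 191.]
top [332 190  23  17 198] [341. 200.]
top [260 197   5  15  49] [262. 204.]
top [272 211   9   8  41] [277. 216.]
top [259 217  14  12 111] [266. 222.]
top [348 223  10   8  58] [353. 226.]
top [339 224  24  18 182] [348. 235.]
top [  112   230   224   190 12149] [223. 343.]
top [  0 234  14  17  85] [  7. 243.]
top [263 247  15  11 112] [270. 252.]
top [391 255  19  22 196] [398. 267.]
top [ 13 256   9  11  39] [ 17. 261.]
top [404 259   9  10  56] [409. 263.]
top [173 277  28  16 346] [186. 285.]
top [   0  350   78   70 3011] [ 25. 389.]
top [336 382  18  25 297] [344. 395.]
top [254 387  43  14 304] [276. 392.]
```

```bash
python3 -m crank '-.2 0 -.05 0 1;-.2 0 0 0 1;-.2 0 0 0 1;0 0 0 0 1;0 0 0 0 1'|sed -n '1,2p'; python3 - <<'E'
from h import *
s=cam("side"); a=cv2.imread("pics/side0.png")
for im in(a,s["img"]):
    g=cv2.cvtColor(im,cv2.COLOR_BGR2GRAY)[160:202,146:166]<45
    n,l,st,ce=cv2.connectedComponentsWithStats(g.astype(np.uint8)); i=1+np.argmax(st[1:,4]); print(st[i],ce[i])
hv=cv2.cvtColor(s["img"],cv2.COLOR_BGR2HSV)
w=((hv[...,1]<70)&(hv[...,2]>110))[188:222,252:305].astype(np.uint8); w=cv2.morphologyEx(w,cv2.MORPH_CLOSE,np.ones((5,5)))
n,l,st,ce=cv2.connectedComponentsWithStats(w); i=1+np.argmax(st[1:,4]); print(st[i]+[252,188,0,0,0],ce[i]+[252,188])
for dx in(-.045,.045):
  for dy in(-.025,.025):
    p=crt(.04+dx,-.028+dy,0); print(proj(s,[p[0],p[1],.093]).round(1))
p=crt(.04,-.028,0);print("centre",proj(s,[p[0],p[1],.093]))
E
```

```text
time: 63.7
ee_pos: [0.4603, 0.2483, 0.2477]
[  5   7  13  25 242] [10.81818182 19.14876033]
[  5   7  13  26 240] [10.38333333 19.56666667]
[261 196  32  17 275] [276.30545455 203.65454545]
[273.  212.4]
[259.3 207.2]
[292.2 200.5]
[278.7 195.7]
centre [275.93779976 203.78404025]
```

The scanner stands as it did at the start, and the label outline matches a flat closed flap. Handing in.

```bash
python3 -c "
from bench import workorder
print(workorder.close_job())"
```

```text
the job is handed in; nothing more can be done
None
```

The job is handed in at about 64 s of the 210 s: three tubes seated on their own spindles, short then long flap folded flat, label scanned from about 10 cm, and the scanner back upright in its dock; no bystander had moved in the final pictures, and no verdict was returned.

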